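# Hang the ring gauge on the hook inside its cabinet

## Task

Take the ring gauge out of its wooden stand, lower it plug first through the narrow mouth in the top of the grey cabinet without touching the frame round the mouth, and hang it by its slot on the hook inside. Feel for the hook's seat and press the gauge gently home, never with more than a firm push of a finger, until both sprung keeper prongs have snapped back over its cross-bar; then let it hang free and leave the other things where they are.

Things in the scene. Friction and masses are not known exactly. Their poses are not given: they have to be found in the camera images.
- gauge_grip (a point): Grip point on the axis of the ring gauge's upright 12 x 12 mm square black handle, 158 mm above the gauge's lower end (the handle runs from 90 to 172 mm up, the gauge's top). z up along the gauge, x through its slot, y along its cross-bar. The gauge weighs about 0.11 kg and is the same either way round (half a turn about z).
- gauge_bar (a point): Middle of the underside of the gauge's steel cross-bar, 84 mm above its lower end, 74 mm below gauge_grip, same axes. The bar is 50 mm long (y), 8 mm thick (x), 6 mm tall. Under it a flat frame 24 mm wide (y) and 8 mm thick (x) with a slot right through along x, 14 mm wide, reaching from the bar 50 mm down.
- gauge: The whole ring gauge; origin at the centre of its lower end, z up along it. Its lower 32 mm is a round stepped steel plug, at most 16 mm in diameter; above it slotted frame, cross-bar and handle.
- stand: Fixed light wooden block 64 x 64 x 34 mm, origin at the centre of its underside. A round hole in its top, 19 mm wide and 26 mm deep, in which the gauge's plug stands loosely (gauge's lower end 8 mm above the table).
- cabinet: Fixed grey cabinet 110 mm deep (x), 160 mm wide (y), 140 mm tall with a clear front pane; origin at the centre of its underside, x from the pane to the back wall, z up. Its only opening is the mouth in the top: x = -13 to +41 mm, y = -33 to +33 mm. The hook inside was clamped at an unknown height on a rail: top of its pin 102 to 118 mm up; find it by feel.
- hook_seat_nominal (a point): Middle of the hook's seat (top of the pin, cabinet x = +27 mm, y = 0, 110 mm up) if clamped at mid height; really up to 8 mm higher or lower. Axes as the cabinet. A rigid pin, 6 mm wide and thick, stands out to -x from a back plate (face at cabinet x = +33, up to 4 mm above the pin); its upturned lip (x = +16 to +21) is 9 mm higher than the pin. Hang the bar 1 to 2 mm off the back plate.
- keeper_left (a joint): Sprung keeper on the hook, left (+y): a brass prong beside the pin at y = +21 mm and out, x = +22 to +44 mm, with a ramped top 9.5 to 18 mm and a flat underside 7.5 mm above the pin. 0 = sprung out; up to 0.0065 m = pushed aside by the bar's end. Pass the slot over the lip with the bar 19 to 40 mm above the pin, then press down (rises to 5 to 8 N): both prongs give way.
- keeper_right (a joint): The like prong on the right, from y = -21 mm out. Both snap back over the bar's ends when the bar is 1.5 mm above the seat; then the bar meets the rigid pin and the force climbs about 8 N per mm. The gauge's weight alone does not push the bar past them.
- frame: Top plate of the cabinet, the frame round the mouth, 6 mm thick, fixed; origin at the centre of its underside, 134 mm above the cabinet's underside; axes as the cabinet. Not to be touched.
- spool: Bystander: wire spool, 51 mm in diameter, 47 mm tall, loose; origin at its underside.
- tin: Bystander: round aluminium tin with a window lid, 79 mm across, 21 mm tall, loose; origin at its underside.
- pliers_red: Bystander: red handled pliers lying flat, 41 x 124 x 10 mm, loose; origin at its underside.
Mind the look-alikes: they are no part of the job. There is more than one size of the gauge; the one meant has the size given above.

How it is judged:
On the way, in this order (a step that is already met when the one before it is completed fails the run):
1. the gauge is lifted clear of its stand and of the cabinet's top (height (world z) of gauge above 0.142 m), for 0.1 s.
2. with the gauge's slot over the hook, the cross-bar pushes both keeper prongs aside (value of joint each of keeper_left, keeper_right above 0.0015 m and x of gauge_bar in the frame of cabinet above 0.0225 m and z of gauge_bar in the frame of cabinet below 0.142 m), for 0.1 s.
At the end, for the whole second after the job is handed in: The gauge hangs free, at rest and within 0.15 rad of upright, its cross-bar on the hook (underside at cabinet x = 22.5 to 32.5 mm, within 8 mm of y = 0, 99.5 to 121.5 mm up), and both keeper prongs have sprung out again over the bar (within 0.3 mm of 0) (value of joint each of keeper_left, keeper_right below 0.0003 m and x of gauge_bar in the frame of cabinet between 0.0225 and 0.0325 m and y of gauge_bar in the frame of cabinet between -0.008 and 0.008 m and z of gauge_bar in the frame of cabinet between 0.0995 and 0.1215 m and angle between gauge's own z axis and vertical below 0.15 rad and linear speed of gauge below 0.02 m/s); the robot touches nothing.
It fails at once if anything touches the frame round the mouth with more than 1 N (contact force between anything else and frame above 1 N).
It fails at once if the gauge is pressed on the hook, keeper or cabinet with more than 35 N (contact force between gauge and cabinet above 35 N).
It fails at once if the spool, the tin or the pliers are moved more than 20 mm (distance of any of spool, tin, pliers_red from where it was at the start of the episode above 0.02 m).
It also fails if it takes over 48 s, if anything falls off the work surface, if the arm or the gripper's body presses on something with over 40 N, if the wrist force passes 120 N, or if a joint passes its speed limit or range.

## Robot

A 6-joint arm with a two-finger parallel gripper is mounted at the origin on the work surface; the furniture and walls round the work are solid. World frame = base frame: x ahead of the robot, y to its left, z up, the work surface at z = 0. Lengths are in m, angles in rad, forces in N, time in s.
With the tool pointing down it reaches from about 0.375 to 0.9 m from the base axis. Payload 3.1 kg.
Tool frame: the origin (TCP) lies at the very end of the fingers, on their centre line; the grasp point (between the pads) lies 19 mm behind it (manip.hold_point_z is the distance from the TCP to the grasp point, in m); y points along the fingers, z is the direction in which the jaws open and shut, and the axes are right-handed (so a half turn about y gives the same grasp; the last joint's range is limited). The gripper opens to 85 mm and grips with 20 to 120 N. Pads are 22 mm wide; open, the fingers measure 114 mm over their backs; the gripper's body (76 mm by 85 mm) begins 54 mm behind the grasp point. The pads swing forward as they close: fully open they stand 13 mm farther back than shut.
Start: joints at [-1.44, 0.527, 1.433, -0, 1.181, -0.178], TCP at [0.19, -0.595, 0.231] pointing down, gripper open.
Joint ranges: [-3.08, 3.08], [-0.75, 2.2], [0.22, 2.44], [-1.43, 4.57], [0, 2.65], [-2.85, 2.85]. Speed limits (rad/s): [2.79, 2.79, 3.14, 3.14, 3.14, 3.14].

## Interface

Orientations are given as a unit quaternion [x, y, z, w].
In Python, from station import manip, eyes, workorder gives the robot as it stands. The module is installed in compiled form; this text tells all that it offers.
- The arm moves only by the shell command python3 -m jog 'ROWS' [OPENING] [FORCE]. ROWS is JSON, a list of rows, each a list of 2 entries, a list of its own where there are three numbers: the shift along the tool's x, y, z in cm, then the turn about the tool's y in rad. A call has 1 to 20 rows; each row is the pose to reach, as a shift and turn from the pose commanded when the call began, along the tool's axes at that moment; what a row does not reach only later rows make up. A row lasts 1/12 s, in which the tool goes at most 41.7 mm and 7.16 degrees, less where a joint would pass 70% of its speed; a pose out of reach is approached as far as the arm can. A call with a gripper value outside its range is refused whole. OPENING is the finger opening in cm, from 0 to 8.54, set as the call begins (- or left out, the last holds). The fingers move at their own pace and stop on an object; FORCE is the grip in N (left out, the last holds). Time passes only in rows, so rows that repeat a pose let the fingers close. It gives the time, the measured TCP pose, the force and the opening at its end, in the units of the state.
- manip.sense(): the state, without advancing time (a new reading comes with each control period).
- eyes.snapshot(name): name is "side" or "top"; returns a dict with "frame" (480x640x3 uint8, red, green, blue), "vfov" (degrees; the focal length in pixels is half the picture's height over the tangent of half this angle, whatever the lens; pixels are square), "cx", "cy" (the principal point, pixels), "k1" (the pictures are not rectified: a ray, as slopes to the right and down, at radius r is drawn at 1 + k1 r^2 times it, then the intrinsics apply), "rvec" (rotation vector, rad) and "tvec" (3), from world to camera coordinates, as OpenCV has them. Camera axes: x right, y down, z forward; pixel columns grow to the right and rows downward; lengths in m; the calibration is good to about 2 mm. A picture is of the moment at which its call begins. There is no depth.
- workorder.sign_off(): hands the job in, once; it reports no verdict.
The state is a dict: "t": time; "q": joint angles; "qd": joint speeds; "tau": joint torques, N m; "tcp_pos": TCP position; "tool_rot": TCP orientation; "force": force on the tool from outside, world axes, zero at the start; "ft_torque": the same for the moment, N m; "finger_gap": opening from 0.0 (shut) to 1.0 (fully open).
Only numpy, scipy, OpenCV 4.12 (cv2) and the standard library are available. Lean on these libraries where they do the work, as an engineer would, in place of code of your own. Each camera call takes 0.05 s, during which the arm holds its last target. There are 200 camera calls.

## Working session

There is one attempt and no reset: what is moved stays moved. The work goes in short steps, Python scripts to look and compute and a shell command to move; the robot and the scene stay as the last step left them, time stands still between calls to the robot, and variables do not carry over. Pictures are saved under pics/ and viewed, about 8 in all and at most 12, crops included, and the job is handed in when it is done.

```bash
mkdir -p pics; cat > h.py <<'E'
import numpy as np, cv2
from station import manip, eyes
from scipy.spatial.transform import Rotation as R
def cam(n):
    s=eyes.snapshot(n); return s
def K(s):
    f=240/np.tan(np.radians(s["vfov"])/2); return f
def proj(s,P):
    P=np.atleast_2d(P); C=P@cv2.Rodrigues(np.array(s["rvec"],float))[0].T+np.array(s["tvec"]).ravel()
    a=C[:,:2]/C[:,2:]; r2=(a**2).sum(1,keepdims=True); a=a*(1+s["k1"]*r2)
    return a*K(s)+[s["cx"],s["cy"]]
def ray(s,uv):
    d=(np.array(uv,float)-[s["cx"],s["cy"]])/K(s); a=d.copy()
    for _ in range(20): a=d/(1+s["k1"]*(a@a))
    M=cv2.Rodrigues(np.array(s["rvec"],float))[0]
    return -M.T@np.array(s["tvec"]).ravel(), M.T@np.r_[a,1]
def atz(s,uv,z):
    o,d=ray(s,uv); return o+d*(z-o[2])/d[2]
def tri(s1,u1,s2,u2):
    o1,d1=ray(s1,u1);o2,d2=ray(s2,u2)
    t=np.linalg.lstsq(np.c_[d1,-d2],o2-o1,rcond=None)[0]
    a=o1+d1*t[0];b=o2+d2*t[1]; return (a+b)/2,np.linalg.norm(a-b)
def save(n,f,crop=None,k=1):
    im=f[:,:,::-1]
    if crop: x0,y0,x1,y1=crop; im=im[y0:y1,x0:x1]
    cv2.imwrite("pics/"+n,cv2.resize(im,None,fx=k,fy=k,interpolation=cv2.INTER_CUBIC))
E
python3 - <<'E'
from h import *
import pickle
d={}
for n in("top","side"):
    s=cam(n); d[n]=s; save(n+"0.png",s["frame"]); print(n,{k:v for k,v in s.items() if k!="frame"}, ray(s,[320,240]))
pickle.dump(d,open("s0.pkl","wb"))
st=manip.sense();print(st); print(R.from_quat(st["tool_rot"]).as_matrix().round(3), manip.hold_point_z)
E
```

```text
top {'vfov': 48.85960878063777, 'cx': 313.269332857215, 'cy': 243.76206167571772, 'k1': 0.04184305448791878, 'rvec': array([ 2.20719402, -2.14407363,  0.15138265]), 'tvec': array([-0.03701146,  0.50172352,  1.0582078 ])} (array([0.38022265, 0.00455765, 1.1082915 ]), array([ 0.12000458, -0.03735498, -0.99217765]))
side {'vfov': 53.74700102915585, 'cx': 317.8414338828393, 'cy': 234.17341726359334, 'k1': 0.029229558548851512, 'rvec': array([ 0.43690078,  2.9181852 , -0.80080569]), 'tvec': array([ 0.47275469, -0.0271259 ,  1.19049485])} (array([0.64305579, 0.4630415 , 1.00676841]), array([-0.15621856, -0.47562772, -0.86576334]))
{'t': 0.1, 'q': array([-1.44048882e+00,  5.28368800e-01,  1.43375174e+00, -6.77553133e-06,
        1.18142474e+00, -1.78516664e-01]), 'qd': array([ 8.87942734e-04, -1.46884783e-03, -1.81999726e-03, -7.41533783e-06,
       -9.87880768e-04, -3.85691066e-04]), 'tau': array([-1.76535718e-04, -4.43304205e+01, -1.78586322e+01, -2.83852796e-04,
        3.88684741e-03,  4.89960584e-06]), 'tcp_pos': array([ 0.18989378, -0.59478444,  0.23044132]), 'tool_rot': array([-0.10873888,  0.69938345, -0.69800303,  0.10876773]), 'force': array([ 0.28228411,  0.57023391, -0.30471295]), 'ft_torque': array([ 0.0265987 , -0.02305911, -0.01116455]), 'finger_gap': 1.0026974814457517}
[[-0.953 -0.     0.304]
 [-0.304  0.002 -0.953]
 [-0.    -1.    -0.002]] 0.0187
```

View pics/top0.png

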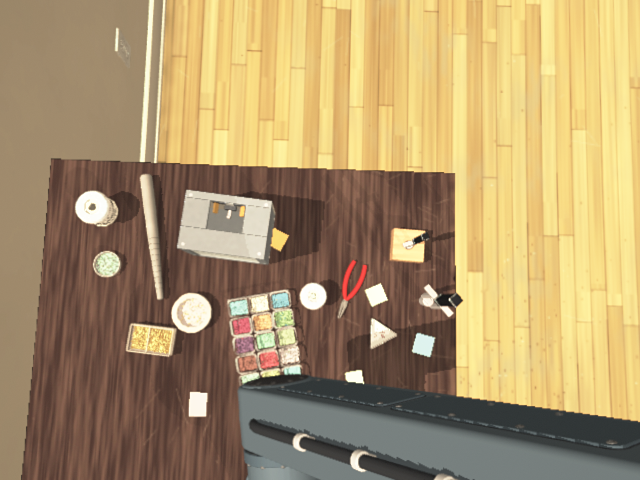

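View pics/side0.png

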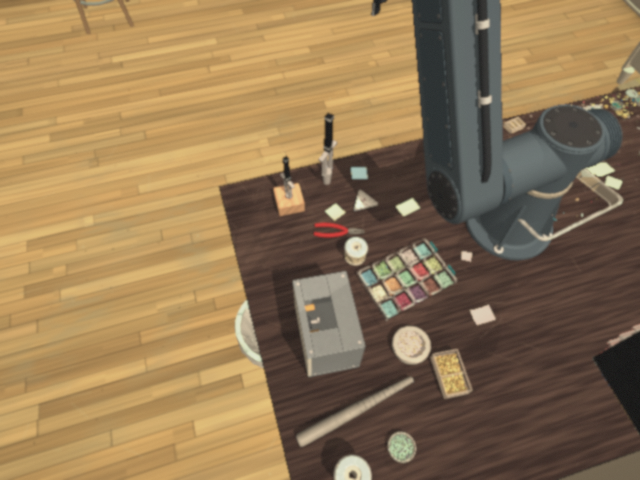

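```bash
python3 - <<'E'
from h import *
import pickle
d=pickle.load(open("s0.pkl","rb"));t=d["top"]["frame"];s=d["side"]["frame"]
def c(f,x,y,w,h,k): return cv2.resize(f[y:y+h,x:x+w],(w*k,h*k),interpolation=cv2.INTER_CUBIC)
a=np.hstack([c(t,170,180,120,90,4),c(t,385,220,80,90,4)])
b=np.hstack([c(s,285,262,100,115,3),c(s,260,105,100,115,3)])
b=np.hstack([b,np.zeros((b.shape[0],800-b.shape[1],3),np.uint8)])
cv2.imwrite("pics/c1.png",a[:,:,::-1]); 
b=np.hstack([c(s,285,262,85,115,5),c(s,270,150,75,115,5)])
cv2.imwrite("pics/c2.png",b[:,:,::-1])
for uv in ([408,245],[226,228]): print(atz(d["top"],uv,0.034),atz(d["top"],uv,.14))
E
```

```text
[ 0.5053785  -0.21695046  0.034     ] [ 0.49302941 -0.19509432  0.14      ]
[0.52890321 0.15675993 0.034     ] [0.51423294 0.14174218 0.14      ]
```

View pics/c1.png

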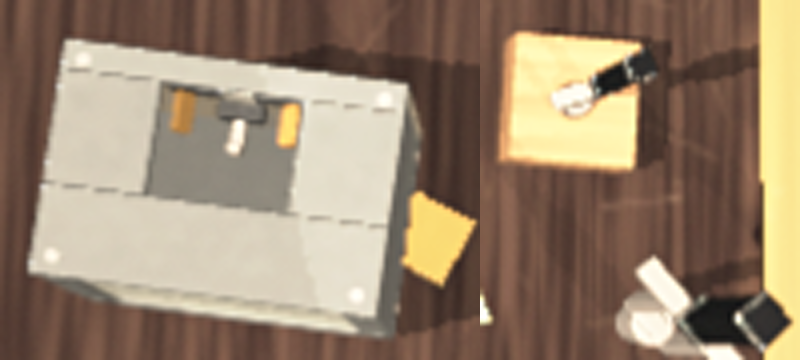

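View pics/c2.png

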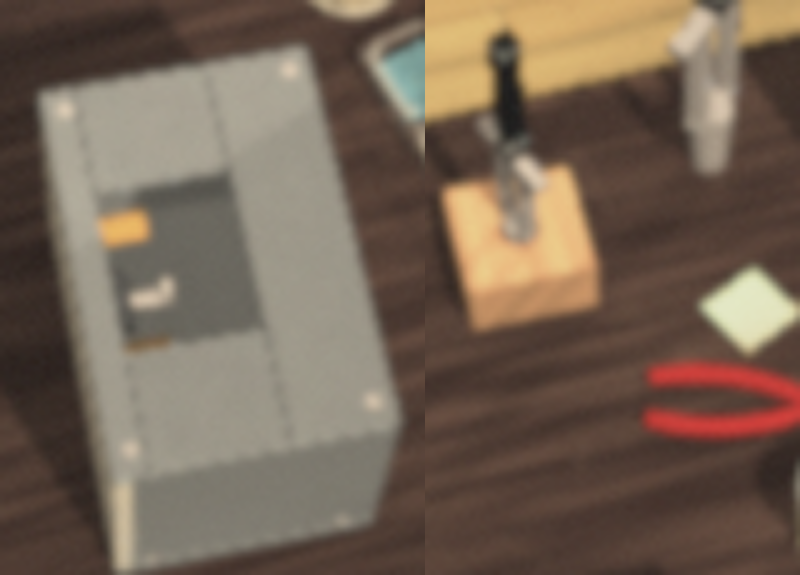

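```bash
cat > fit.py <<'E'
from h import *
import pickle
from scipy.optimize import least_squares
d=pickle.load(open("s0.pkl","rb"));t,s=d["top"],d["side"]
T=lambda L:np.array([[170+x/4,180+y/4] for x,y in L]); 
ct=T([(65,38),(408,85),(380,318),(28,272)]); mt=T([(162,82),(302,102),(290,213),(148,193)])
cs=np.array([[285+x/5,262+y/5] for x,y in[(128,478),(38,92),(308,45),(400,420)]])
A=np.array([[.055,.08,.14],[.055,-.08,.14],[-.055,-.08,.14],[-.055,.08,.14]])
M=np.array([[.041,.033,.14],[.041,-.033,.14],[-.013,-.033,.14],[-.013,.033,.14]])
def tf(p,P): c,q=np.cos(p[2]),np.sin(p[2]); return P@np.array([[c,q,0],[-q,c,0],[0,0,1]])+[p[0],p[1],0]
for nm,fs in(("both",(1,1)),("top",(1,0)),("side",(0,1))):
    r=least_squares(lambda p:np.r_[fs[0]*(proj(t,tf(p,A))-ct).ravel(),fs[0]*(proj(t,tf(p,M))-mt).ravel(),fs[1]*(proj(s,tf(p,A))-cs).ravel()],[.52,.14,-.1])
    print("cab",nm,r.x,abs(r.fun).max())
St=np.array([[385+(x-480)/4,220+y/4] for x,y in[(515,33),(638,38),(635,168),(508,160)]])
Ss=np.array([[270+(x-425)/5,150+y/5] for x,y in[(600,278),(470,298) ,(443,190),(567,165)]])
B=np.array([[1,1],[1,-1],[-1,-1],[-1,1]])*.032; B=np.c_[B,np.full(4,.034)]
for nm,fs in(("both",(1,1)),("top",(1,0)),("side",(0,1))):
    def f(p):
        P=tf(p,B); o=[]
        a=proj(t,P); o.append(fs[0]*(a-St).ravel()); a=proj(s,P); D=np.linalg.norm(a[:,None]-Ss[None],axis=2); o.append(fs[1]*D.min(0)); return np.concatenate(o)
    r=least_squares(f,[.505,-.217,0.]); print("stand",nm,r.x,abs(r.fun).max())
    if nm=="both":p=r.x
for z in(.034,.04,.092,.098,.18):
    a=proj(t,[p[0],p[1],z])[0];b=proj(s,[p[0],p[1],z])[0]
    print(z,"c1",(a-[385,220])*4+[480,0],"c2",(b-[270,150])*5+[425,0])
E
python3 fit.py
```

```text
cab both [ 0.52025149  0.14400056 -0.09428806] 3.031212802406742
cab top [ 0.52099569  0.14338473 -0.09815366] 0.7196562459785696
cab side [ 0.51869145  0.1455125  -0.08893535] 1.725192403791084
stand both [ 0.50507555 -0.21683981 -0.03858075] 2.5301940783382983
stand top [ 0.50563615 -0.21797314 -0.02635826] 0.8626334645394138
stand side [ 0.50438643 -0.21447823 -0.07399402] 1.434354082585186
0.034 c1 [571.78078942 100.57960212] c2 [517.58512    228.76890889]
0.04 c1 [574.20587176  99.29647801] c2 [517.00999865 221.79088483]
0.092 c1 [596.40637198  87.55140621] c2 [511.80310108 158.65164791]
0.098 c1 [599.1130329   86.11962394] c2 [511.1753426  151.04386198]
0.18 c1 [639.56037111  64.72784099] c2 [501.97121656  39.60898921]
```

```bash
python3 - <<'E'
from h import *
import pickle
d=pickle.load(open("s0.pkl","rb"));t,s=d["top"],d["side"]
g=lambda x,y:atz(s,[270+(x-425)/5,150+y/5],.095)
a,b=g(487,124),g(534,171);print(a,b,np.linalg.norm(a-b),(a+b)/2,np.degrees(np.arctan2(*(a-b)[[1,0]])))
# overlays for candidate yaws
f=s["frame"];out=[]
for s_,org,k in((s,(265,145),6),(t,(385,220),6)):
  for deg in(10,30,50):
    im=cv2.resize(s_["frame"][org[1]:org[1]+65,org[0]:org[0]+44],None,fx=k,fy=k,interpolation=cv2.INTER_CUBIC)
    c=np.radians(deg);v=np.array([-np.sin(c),np.cos(c),0])*.025;p=np.array([.505,-.217,.095])
    q=(proj(s_,[p+v,p-v,p+[0,0,.085]])-org)*k
    for w in q: cv2.circle(im,tuple(int(i) for i in w),4,(255,0,0),1)
    out.append(im)
o=np.vstack([np.hstack(out[:3]),np.hstack(out[3:])])
o=cv2.resize(o,None,fx=.75,fy=.75);print(o.shape);cv2.imwrite("pics/ov.png",o[:,:,::-1])
E
```

```text
[ 0.51150973 -0.23820544  0.095     ] [ 0.49732083 -0.20445558  0.095     ] 0.0366111777706435 [ 0.50441528 -0.22133051  0.095     ] -67.19744730759643
(585, 594, 3)
```

View pics/ov.png

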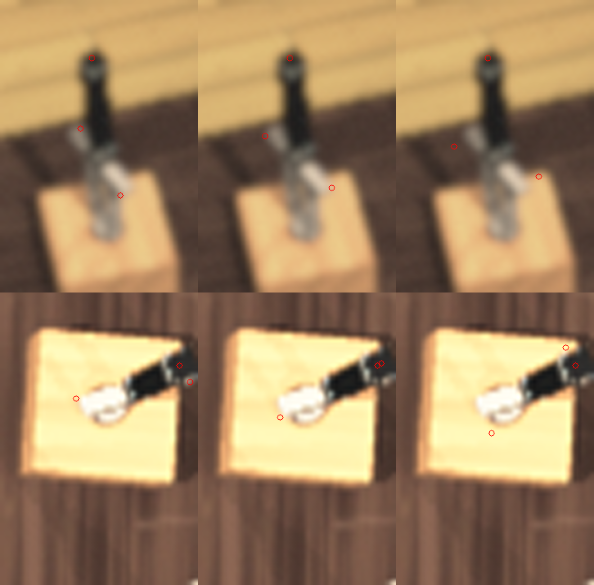

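```bash
python3 -m jog '[[[0,-4,0],0],[[0,-8,0],0],[[-3,-9,-2],-0.05],[[-6,-9,-4],-0.1],[[-10,-9,-6],-0.1],[[-13,-9,-8],-0.1],[[-16,-9,-10],-0.1],[[-19,-9,-12],-0.1],[[-22,-9,-14],-0.1],[[-25,-9,-16],-0.1],[[-28,-9,-18],-0.1],[[-31,-9,-20],-0.1],[[-34,-9,-22],-0.1],[[-37,-9,-24],-0.1],[[-40,-9,-25.5],-0.1],[[-41.5,-9,-26.5],-0.1],[[-41.5,-9,-26.5],-0.1],[[-41.5,-6,-26.5],-0.1],[[-41.5,-4,-26.5],-0.1],[[-41.5,-4,-26.5],-0.1]]' 5
python3 - <<'E'
from h import *
t=cam("top");s=cam("side");st=manip.sense();print(st["t"],st["tcp_pos"],st["force"],R.from_quat(st["tool_rot"]).as_matrix().round(3)[:,[0,2]])
a=cv2.resize(t["frame"][170:310,360:500],(400,400));b=cv2.resize(s["frame"][100:240,230:370],(400,400))
cv2.imwrite("pics/a1.png",np.hstack([a,b])[:,:,::-1])
E
```

```text
t: 1.77
tcp_pos: [0.5017, -0.2154, 0.2671]
tool_rot: [-0.146, 0.695, -0.69, 0.141]
force: [-0.8, 0.9, -0.2]
finger_gap: 0.586
1.8667 [ 0.50405017 -0.21719045  0.27081637] [ 0.73731331 -0.51823697 -0.06267984] [[-0.918  0.397]
 [-0.397 -0.918]
 [ 0.001 -0.002]]
```

View pics/a1.png

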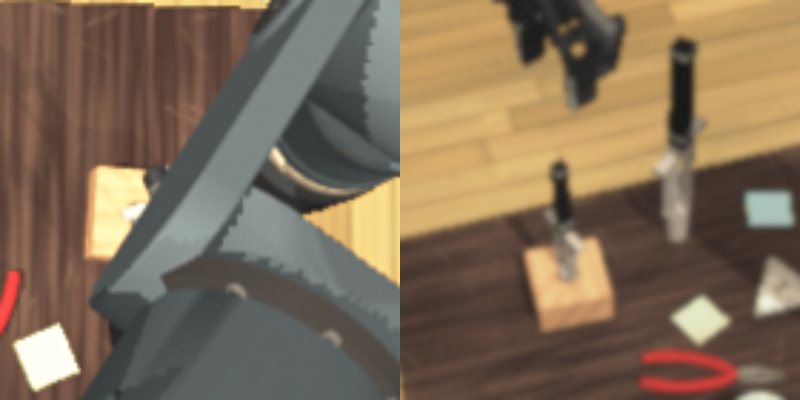

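```bash
python3 -m jog '[[[0,3,0],0],[[0,6,0],0],[[0,9,0],0],[[0,11,0],0],[[0,12.3,0],0],[[0,12.3,0],0],[[0,12.3,0],0]]'
python3 -m jog '[[[0,0,0],0],[[0,0,0],0],[[0,0,0],0],[[0,0,0],0],[[0,0,0],0],[[0,0,0],0],[[0,0,0],0],[[0,0,0],0]]' 0 70
python3 - <<'E'
from h import *
st=manip.sense();print(st["t"],st["tcp_pos"],st["force"],st["ft_torque"],st["finger_gap"],R.from_quat(st["tool_rot"]).as_matrix().round(3))
E
```

```text
t: 2.45
tcp_pos: [0.5054, -0.2178, 0.1491]
tool_rot: [0.143, -0.692, 0.693, -0.144]
force: [-0.1, -0.2, 0.7]
finger_gap: 0.588
t: 3.12
tcp_pos: [0.5056, -0.2172, 0.1499]
tool_rot: [0.143, -0.692, 0.693, -0.144]
force: [-0.5, 1.2, 6.9]
finger_gap: 0.127
3.1167 [ 0.50557608 -0.21724388  0.14992875] [-0.45332758  1.2361798   6.87634514] [ 0.15017056  0.12834783 -0.02229748] 0.1270926256499897 [[-0.918  0.002  0.398]
 [-0.398 -0.002 -0.918]
 [-0.001 -1.     0.002]]
```

```bash
python3 -m jog '[[[0,-1,0],0],[[0,-2,0],0],[[0,-4,0],0],[[0,-7,0],0],[[0,-10,0],0],[[0,-13,0],0],[[0,-16,0],0],[[0,-18,0],0],[[0,-19,0],0],[[0,-19,0],0],[[0,-19,0],0],[[0,-19,0],0]]'
python3 - <<'E'
from h import *
s=cam("side");st=manip.sense();print(st["tcp_pos"],st["force"],st["finger_gap"],R.from_quat(st["tool_rot"]).as_matrix().round(3))
p=np.array(st["tcp_pos"]);q=proj(s,[p,p-[0,0,.139]]);print(q)
x0,y0=int(q[1][0])-50,max(0,int(q[1][1])-75)
save("g1.png",s["frame"],(x0,y0,x0+100,y0+120),5);print(x0,y0)
E
```

```text
t: 4.12
tcp_pos: [0.5038, -0.2161, 0.3366]
tool_rot: [-0.144, 0.693, -0.691, 0.143]
force: [-0.1, -0.4, -1.0]
finger_gap: 0.121
[ 0.50377523 -0.21615523  0.33635686] [-0.62420668  0.4125872  -0.78535324] 0.1222658447464692 [[-0.918 -0.004  0.397]
 [-0.397  0.002 -0.918]
 [ 0.002 -1.    -0.004]]
[[281.81932588 106.02376541]
 [285.62140208 152.91385314]]
235 77
```

View pics/g1.png

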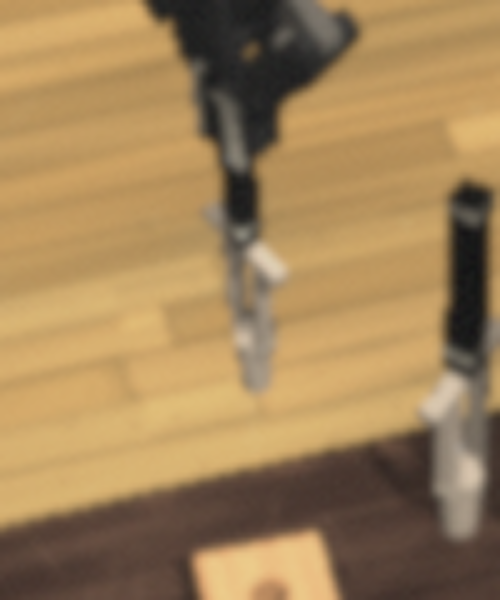

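```bash
python3 -m jog '[[[-1,0,-2],0.05],[[-2.5,0,-5],0.1],[[-4,0,-8],0.2],[[-5.5,0,-11],0.3],[[-7,0,-14],0.4],[[-8.5,0,-17],0.5],[[-10,0,-20],0.506],[[-11.5,0,-23],0.506],[[-13,0,-26],0.506],[[-14,0,-28.5],0.506],[[-15,0,-30.5],0.506],[[-15.7,0,-31.7],0.506],[[-16,0,-32.3],0.506],[[-16,0,-32.3],0.506],[[-16,0,-32.3],0.506],[[-16,0,-32.3],0.506],[[-16,0,-32.3],0.506]]'
python3 - <<'E'
from h import *
import pickle
s=cam("side");t=cam("top");st=manip.sense();pickle.dump((s,t,st),open("s1.pkl","wb"))
print(st["t"],st["tcp_pos"],st["force"],R.from_quat(st["tool_rot"]).as_matrix().round(4))
p=np.array(st["tcp_pos"]);q=proj(s,[p,p-[0,0,.142]]);print(q,proj(t,[p-[0,0,.142]]))
a=cv2.resize(s["frame"][230:380,270:400],(520,600),interpolation=cv2.INTER_CUBIC);b=cv2.resize(t["frame"][180:280,170:240],(280,400),interpolation=cv2.INTER_CUBIC)
o=np.zeros((600,800,3),np.uint8);o[:,:520]=a;o[:400,520:]=b
cv2.imwrite("pics/h1.png",o[:,:,::-1])
E
```

```text
t: 5.58
tcp_pos: [0.5232, 0.1421, 0.338]
tool_rot: [-0.035, -0.706, 0.706, 0.035]
force: [0.5, -0.2, -0.6]
finger_gap: 0.126
5.6833 [0.52327315 0.14219581 0.33827476] [ 0.57877257 -0.51376337 -1.50287121] [[-9.951e-01 -2.000e-04 -9.850e-02]
 [ 9.850e-02 -2.000e-04 -9.951e-01]
 [ 2.000e-04 -1.000e+00  2.000e-04]]
[[328.19074271 264.42949971]
 [326.32077586 299.66894872]] [[221.56100518 218.25178397]]
```

View pics/h1.png

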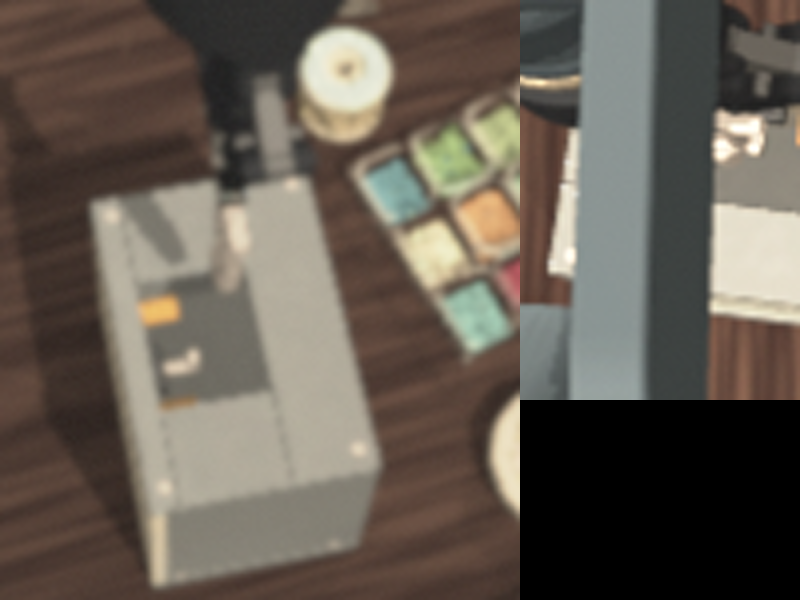

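```bash
cat >> fit.py <<'E'
print("----")
ms=np.array([[285+x/5,262+y/5] for x,y in[(230,178),(267,328)]]); MS=M[[2,3]]
for du,dv in((0,0),(-.9,-1),(-.9,-2)):
    r=least_squares(lambda p:np.r_[(proj(s,tf(p,A))-cs-[du,dv]).ravel(),(proj(s,tf(p,MS))-ms-[du,dv]).ravel()],[.52,.14,-.1]); print(du,dv,r.x,r.fun.round(1))
r=least_squares(lambda p:np.r_[(proj(t,tf(p,A))-ct).ravel(),(proj(t,tf(p,M))-mt).ravel()],[.52,.14,-.1]);print(r.fun.round(1))
E
python3 fit.py | sed -n '/----/,$p'
```

```text
----
0 0 [ 0.51926633  0.14647979 -0.0900254 ] [-1.9  1.   0.4  0.6 -0.5 -0.1  1.5  0.5  0.1 -1.8  0.4 -0.4]
-0.9 -1 [ 0.5203089   0.14404274 -0.08938993] [-1.9  0.9  0.4  0.7 -0.5 -0.   1.5  0.4  0.1 -1.8  0.4 -0.4]
-0.9 -2 [ 0.5196836   0.14210598 -0.08944085] [-1.9  0.8  0.5  0.8 -0.5  0.1  1.4  0.4  0.1 -1.7  0.4 -0.5]
[ 0.2  0.1  0.4 -0.4 -0.6 -0.1  0.2  0.3  0.2 -0.2  0.7 -0.6 -0.4  0.3
 -0.7  0.7]
```

```bash
python3 -m jog '[[[0,2,0],0],[[0,4,0],0],[[0,5.5,0],0],[[0,7,0],0],[[0,8.5,0],0],[[0,10,0],0],[[0,11.5,0],0],[[0,12.5,0],0],[[0,13,0],0],[[0,13,0],0],[[0,13,0],0],[[0,13,0],0]]'
python3 - <<'E'
from h import *
s=cam("side");t=cam("top");st=manip.sense()
print(st["t"],st["tcp_pos"],st["force"],st["ft_torque"])
a=cv2.resize(s["frame"][230:350,280:380],(500,600),interpolation=cv2.INTER_CUBIC);b=cv2.resize(t["frame"][180:280,170:245],(300,400),interpolation=cv2.INTER_CUBIC)
o=np.zeros((600,800,3),np.uint8);o[:,:500]=a;o[:400,500:]=b
cv2.imwrite("pics/h2.png",o[:,:,::-1])
E
```

```text
t: 6.68
tcp_pos: [0.524, 0.1431, 0.2092]
tool_rot: [0.035, 0.706, -0.706, -0.034]
force: [0.3, -0.2, -1.2]
finger_gap: 0.123
6.7833 [0.52390666 0.14321339 0.20925947] [-0.23956822  0.13563448 -1.72890733] [-0.02265892 -0.02545392  0.00908627]
```

View pics/h2.png

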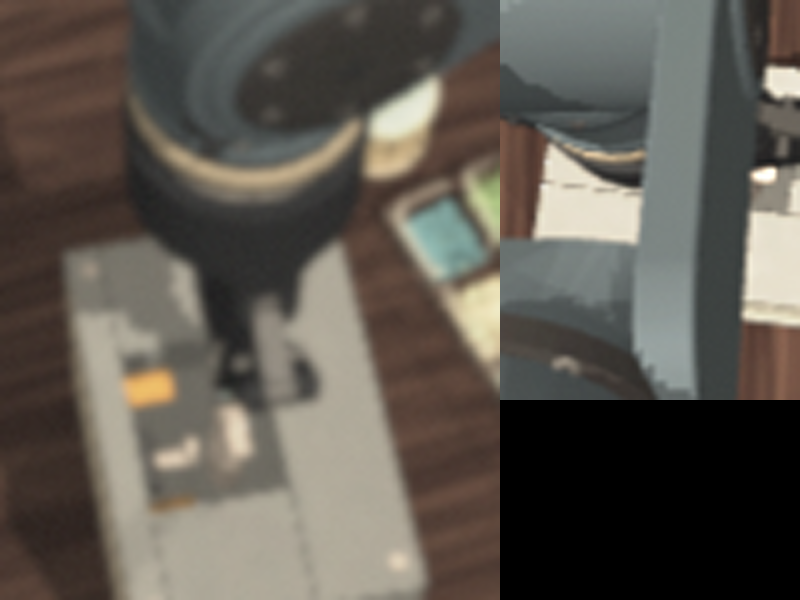

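```bash
python3 -m jog '[[[0,0.6,0],0],[[0,1.25,0],0],[[0,1.25,0],0],[[-0.4,1.25,0],0],[[-0.8,1.25,0],0],[[-1.2,1.25,0],0],[[-1.6,1.25,0],0],[[-2.0,1.25,0],0],[[-2.3,1.25,0],0],[[-2.3,1.25,0],0],[[-2.3,1.25,0],0],[[-2.3,1.25,0],0]]'
cat > st.py <<'E'
from h import *
st=manip.sense();p=np.array(st["tcp_pos"]);d=p[:2]-[.5207,.1435];c,s=np.cos(.096),np.sin(.096)
print("t",round(st["t"],2),"cab xy mm",(1e3*np.array([c*d[0]-s*d[1],s*d[0]+c*d[1]])).round(2),"bar z",round((p[2]-.058)*1e3,2),"F",np.round(st["force"],2),"M",np.round(st["ft_torque"],3),"gap",round(st["finger_gap"],4))
E
python3 st.py
```

```text
t: 7.78
tcp_pos: [0.5458, 0.141, 0.1957]
tool_rot: [-0.034, -0.706, 0.706, 0.035]
force: [-0.7, 0.0, -1.9]
finger_gap: 0.128
t 7.78 cab xy mm [25.25 -0.11] bar z 137.72 F [-0.71  0.03 -1.93] M [0.007 0.025 0.016] gap 0.1276
```

```bash
python3 -m jog '[[[-0.2,0,0],0],[[-0.2,0.2,0],0],[[-0.2,0.4,0],0],[[-0.2,0.4,0],0],[[-0.2,0.4,0],0]]' ; python3 st.py;  python3 -m jog '[[[0,0.2,0],0],[[0,0.4,0],0],[[0,0.4,0],0],[[0,0.4,0],0]]'|grep force; python3 st.py
```

```text
t: 8.2
tcp_pos: [0.5478, 0.1407, 0.1915]
tool_rot: [-0.034, -0.706, 0.706, 0.035]
force: [-0.3, 0.6, -1.1]
finger_gap: 0.126
t 8.2 cab xy mm [27.25 -0.14] bar z 133.54 F [-0.35  0.59 -1.14] M [-0.023  0.003  0.025] gap 0.1261
force: [0.8, 0.2, -0.8]
t 8.53 cab xy mm [27.39 -0.16] bar z 129.58 F [ 0.82  0.22 -0.85] M [ 0.015  0.005 -0.017] gap 0.1304
```

```bash
for i in 1; do python3 -m jog '[[[0,0.1,0],0],[[0,0.2,0],0],[[0,0.2,0],0],[[0,0.2,0],0]]' >/dev/null; python3 st.py; done; python3 -m jog '[[[0,0.1,0],0],[[0,0.2,0],0],[[0,0.2,0],0],[[0,0.2,0],0]]' >/dev/null; python3 st.py
```

```text
t 8.87 cab xy mm [27.51 -0.12] bar z 127.76 F [ 1.   -0.65 -1.73] M [0.014 0.023 0.032] gap 0.1264
t 9.2 cab xy mm [27.47 -0.13] bar z 125.72 F [-0.29 -0.2  -1.45] M [ 0.022  0.007 -0.03 ] gap 0.1283
```

```bash
python3 -m jog '[[[0,0.1,0],0],[[0,0.2,0],0],[[0,0.2,0],0],[[0,0.2,0],0]]' >/dev/null; python3 st.py
```

```text
t 9.53 cab xy mm [27.47 -0.13] bar z 123.71 F [-1.26 -0.03 -1.37] M [ 0.01  -0.002  0.009] gap 0.1248
```

```bash
python3 -m jog '[[[0,0.1,0],0],[[0,0.2,0],0],[[0,0.2,0],0],[[0,0.2,0],0]]' >/dev/null; python3 st.py; python3 -m jog '[[[0,0.1,0],0],[[0,0.1,0],0],[[0,0.1,0],0]]' >/dev/null; python3 st.py
```

```text
t 9.87 cab xy mm [27.77 -0.08] bar z 122.1 F [-0.44 -0.4   1.31] M [-0.079  0.041  0.04 ] gap 0.1213
t 10.12 cab xy mm [ 2.795e+01 -2.000e-02] bar z 121.69 F [-1.31  0.26  5.25] M [-0.101  0.248  0.004] gap 0.1262
```

```bash
python3 -m jog '[[[0,0.1,0],0],[[0,0.1,0],0],[[0,0.1,0],0]]' >/dev/null; python3 st.py; python3 -m jog '[[[0,0.1,0],0],[[0,0.1,0],0],[[0,0.1,0],0]]' >/dev/null; python3 st.py
```

```text
t 10.37 cab xy mm [28.09 -0.03] bar z 121.29 F [-1.21 -0.21  7.93] M [-0.217  0.371  0.009] gap 0.1259
t 10.62 cab xy mm [27.96  0.26] bar z 119.22 F [1.02 1.98 0.28] M [ 0.243 -0.107 -0.061] gap 0.124
```

```bash
python3 -m jog '[[[0,0,0],0],[[0,0,0],0]]' >/dev/null; python3 st.py; python3 -m jog '[[[0,0.1,0],0],[[0,0.1,0],0],[[0,0.1,0],0]]' >/dev/null; python3 st.py
```

```text
t 10.78 cab xy mm [27.7   0.15] bar z 118.66 F [0.31 2.64 0.91] M [ 0.284 -0.03   0.055] gap 0.1259
t 11.03 cab xy mm [27.61  0.08] bar z 117.58 F [-0.12  1.49 -0.01] M [ 0.341 -0.093 -0.002] gap 0.1239
```

```bash
python3 - <<'E'
from h import *
s=cam("side")
P=np.array([[.022,.021,.1135],[.022,-.021,.1135],[.0185,0,.113],[.0275,.025,.1175],[.0275,-.025,.1175]])
c,q=np.cos(-.096),np.sin(-.096);W=P@np.array([[c,q,0],[-q,c,0],[0,0,1]])+[.5207,.1435,0]
print((proj(s,W)+[.9,1.2]-[285,250])*8)
save("k1.png",s["frame"],(285,250,360,325),8)
E
```

```text
[[272.62767825 636.40466981]
 [238.83293799 478.30228891]
 [269.35872245 554.49151223]
 [253.91453674 650.64893899]
 [214.10023423 461.65663422]]
```

View pics/k1.png

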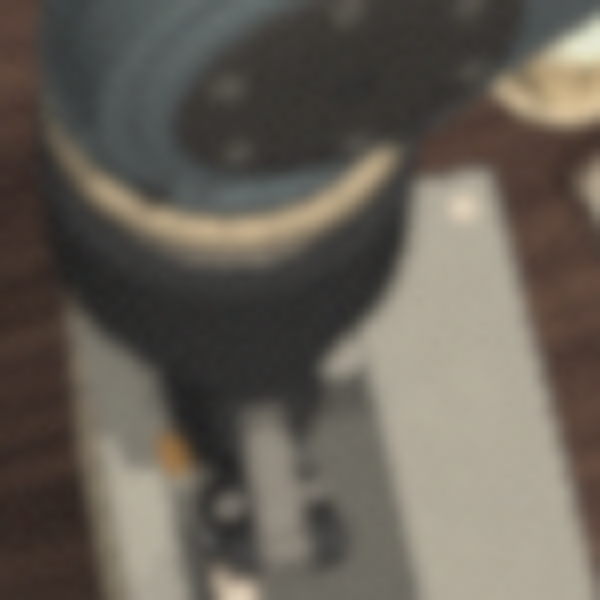

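```bash
python3 -m jog '[[[0,0,-0.1],0],[[0,0,-0.1],0],[[0,0,-0.1],0]]' >/dev/null; python3 st.py; python3 -m jog '[[[0,0,-0.1],0],[[0,0,-0.1],0],[[0,0,-0.1],0]]' >/dev/null; python3 st.py
```

```text
t 11.33 cab xy mm [27.53  0.82] bar z 117.66 F [0.64 0.12 1.01] M [ 0.265 -0.131  0.024] gap 0.1205
t 11.58 cab xy mm [27.48  1.65] bar z 117.72 F [-0.37  0.03 -0.7 ] M [ 0.007 -0.197  0.035] gap 0.1272
```

```bash
python3 -m jog '[[[0,0,-0.1],0],[[0,0,-0.1],0],[[0,0,-0.1],0]]' >/dev/null; python3 st.py; python3 -m jog '[[[0,0,-0.1],0],[[0,0,-0.1],0],[[0,0,-0.1],0]]' >/dev/null; python3 st.py
```

```text
t 11.83 cab xy mm [27.48  2.59] bar z 117.78 F [ 0.29 -0.87 -0.03] M [-0.171 -0.087  0.041] gap 0.1232
t 12.08 cab xy mm [27.46  3.58] bar z 117.76 F [ 0.79 -2.36 -1.74] M [-0.361 -0.043  0.016] gap 0.1264
```

```bash
python3 -m jog '[[[0,0,0.19],0],[[0,0,0.19],0],[[0,0.1,0.19],0],[[0,0.2,0.19],0],[[0,0.2,0.19],0],[[0,0.2,0.19],0]]' >/dev/null; python3 st.py; python3 -m jog '[[[0,0.1,0],0],[[0,0.2,0],0],[[0,0.2,0],0],[[0,0.2,0],0]]' >/dev/null; python3 st.py
```

```text
t 12.58 cab xy mm [27.7   2.13] bar z 116.0 F [1.   0.62 1.59] M [-0.014 -0.025 -0.006] gap 0.1227
t 12.92 cab xy mm [27.95  2.05] bar z 114.12 F [-0.09 -0.42  4.45] M [-0.008 -0.048  0.021] gap 0.1247
```

```bash
python3 -m jog '[[[0,0.1,0],0],[[0,0.1,0],0],[[0,0.1,0],0]]' >/dev/null; python3 st.py; python3 -m jog '[[[0,0.1,0],0],[[0,0.1,0],0],[[0,0.1,0],0]]' >/dev/null; python3 st.py
```

```text
t 13.17 cab xy mm [27.49  1.94] bar z 112.27 F [1.92 0.53 0.  ] M [-0.053 -0.264  0.015] gap 0.1297
t 13.42 cab xy mm [27.25  1.92] bar z 111.29 F [ 0.76 -0.49 -1.64] M [-0.021 -0.225  0.007] gap 0.1241
```

```bash
python3 -m jog '[[[0,0.1,0],0],[[0,0.1,0],0],[[0,0.1,0],0]]' >/dev/null; python3 st.py; python3 -m jog '[[[0,0.1,0],0],[[0,0.1,0],0],[[0,0.1,0],0]]' >/dev/null; python3 st.py
```

```text
t 13.67 cab xy mm [27.2   1.93] bar z 110.5 F [ 0.59 -0.1  -1.79] M [-0.047 -0.046 -0.037] gap 0.1256
t 13.92 cab xy mm [27.29  1.96] bar z 109.67 F [ 0.97 -0.03 -1.2 ] M [ 0.031 -0.04   0.05 ] gap 0.1249
```

```bash
python3 -m jog '[[[0,0.1,0],0],[[0,0.2,0],0],[[0,0.2,0],0],[[0,0.2,0],0]]' >/dev/null; python3 st.py; python3 -m jog '[[[0,0.1,0],0],[[0,0.1,0],0],[[0,0.1,0],0]]' >/dev/null; python3 st.py
```

```text
t 14.25 cab xy mm [27.5   1.95] bar z 107.69 F [ 1.02 -0.89 -1.36] M [-0.044 -0.006  0.002] gap 0.1272
t 14.5 cab xy mm [27.25  1.96] bar z 106.59 F [-0.54 -0.47 -1.47] M [-0.006  0.011  0.007] gap 0.1231
```

```bash
python3 -m jog '[[[0,0.1,0],0],[[0,0.1,0],0],[[0,0.1,0],0]]' >/dev/null; python3 st.py; python3 -m jog '[[[0,0.05,0],0],[[0,0.05,0],0],[[0,0.05,0],0]]' >/dev/null; python3 st.py
```

```text
t 14.75 cab xy mm [27.43  1.98] bar z 105.67 F [ 0.09 -0.14 -1.22] M [0.002 0.049 0.013] gap 0.1266
t 15.0 cab xy mm [27.54  1.99] bar z 105.28 F [ 1.63 -0.56 -1.16] M [ 0.063 -0.02  -0.015] gap 0.127
```

```bash
python3 -m jog '[[[0,0.05,0],0],[[0,0.1,0],0],[[0,0.1,0],0],[[0,0.1,0],0]]' >/dev/null; python3 st.py; python3 -m jog '[[[0,0.05,0],0],[[0,0.05,0],0],[[0,0.05,0],0]]' >/dev/null; python3 st.py
```

```text
t 15.33 cab xy mm [27.76  2.02] bar z 105.15 F [-1.7  -0.43  4.89] M [-0.006  0.347  0.019] gap 0.1252
t 15.58 cab xy mm [27.85  2.01] bar z 105.07 F [-1.58 -0.06  8.44] M [-0.064  0.449  0.032] gap 0.1286
```

```bash
python3 -m jog '[[[0,0.05,0],0],[[0,0.05,0],0],[[0,0.05,0],0]]' >/dev/null; python3 st.py; python3 -m jog '[[[0,0.05,0],0],[[0,0.05,0],0],[[0,0.05,0],0]]' >/dev/null; python3 st.py
```

```text
t 15.83 cab xy mm [27.93  2.06] bar z 105.05 F [-2.47 -1.34  9.99] M [-0.064  0.592  0.045] gap 0.1279
t 16.08 cab xy mm [28.03  2.07] bar z 104.98 F [-3.09 -0.3  12.55] M [-0.178  0.715  0.019] gap 0.1256
```

```bash
python3 -m jog '[[[0,-0.1,0],0],[[0,-0.2,0],0],[[0,-0.3,0],0],[[0,-0.3,0],0],[[0,-0.3,0],0]]' >/dev/null; python3 st.py; python3 -m jog '[[[0,-0.1,0],0],[[0,-0.1,0],0],[[0,-0.1,0],0]]' >/dev/null; python3 st.py
```

```text
t 16.5 cab xy mm [27.43  1.96] bar z 105.32 F [-0.07 -0.11 -1.43] M [-0.047 -0.017 -0.023] gap 0.1286
t 16.75 cab xy mm [27.57  1.98] bar z 106.64 F [ 0.33 -0.55 -1.31] M [ 0.01  -0.015  0.024] gap 0.1272
```

```bash
python3 -m jog '[[[0,-0.1,0],0],[[0,-0.1,0],0],[[0,-0.1,0],0]]' >/dev/null; python3 st.py; python3 -m jog '[[[0,-0.05,0],0],[[0,-0.05,0],0],[[0,-0.05,0],0]]' >/dev/null; python3 st.py
```

```text
t 17.0 cab xy mm [27.29  1.9 ] bar z 106.92 F [ 1.62 -1.02 -8.59] M [ 0.008 -0.321  0.01 ] gap 0.121
t 17.25 cab xy mm [27.11  1.85] bar z 107.1 F [  2.51  -0.44 -15.7 ] M [-0.053 -0.669 -0.02 ] gap 0.125
```

```bash
python3 -m jog '[[[0,0.1,0],0],[[0,0.2,0],0],[[0,0.3,0],0],[[0,0.3,0],0],[[0,0.3,0],0]]' >/dev/null; python3 st.py; python3 -m jog '[[[0,0,0],0],[[0,0,0],0],[[0,0,0],0],[[0,0,0],0],[[0,0,0],0],[[0,0,0],0],[[0,0,0],0],[[0,0,0],0]]' 5 >/dev/null; python3 st.py
```

```text
t 17.67 cab xy mm [28.14  2.16] bar z 106.57 F [-0.16  0.52  0.26] M [ 0.032 -0.008  0.05 ] gap 0.1264
t 18.33 cab xy mm [27.53  1.97] bar z 105.27 F [-0.15  0.81  0.19] M [ 0.012 -0.012  0.006] gap 0.5873
```

Released with no load. Now withdraw upward, then aside to clear the view.

```bash
python3 -m jog '[[[0,-0.5,0],0],[[0,-1,0],0],[[0,-2,0],0],[[0,-3.5,0],0],[[0,-5.5,0],0],[[0,-8,0],0],[[0,-11,0],0],[[0,-14,0],0],[[2,-16,1],0],[[5,-18,3],0],[[8,-18,6],0],[[8,-18,10],0],[[8,-18,14],0],[[8,-18,18],0],[[8,-18,22],0],[[8,-18,22],0],[[8,-18,22],0],[[8,-18,22],0]]'
python3 - <<'E'
from h import *
s=cam("side");t=cam("top")
P=np.array([[.0275,.025,.108],[.0275,-.025,.108],[.0275,0,.196]])
c,q=np.cos(-.096),np.sin(-.096);W=P@np.array([[c,q,0],[-q,c,0],[0,0,1]])+[.5207,.1435,0]
print((proj(s,W)-[285,240])*5,(proj(t,W)-[175,180])*5)
a=cv2.resize(s["frame"][240:360,285:375],(450,600),interpolation=cv2.INTER_CUBIC);b=cv2.resize(t["frame"][180:300,175:245],(350,600),interpolation=cv2.INTER_CUBIC)
cv2.imwrite("pics/f1.png",np.hstack([a,b])[:,:,::-1])
E
```

```text
t: 19.83
tcp_pos: [0.4472, -0.0682, 0.3439]
tool_rot: [0.035, 0.706, -0.706, -0.035]
force: [0.3, 0.9, 0.1]
finger_gap: 0.59
[[154.15103356 458.82698401]
 [129.47996648 341.48857991]
 [141.01298062 313.80545966]] [[207.42614379 155.79493657]
 [338.00293061 172.4497742 ]
 [240.0513723  121.17637025]]
```

View pics/f1.png

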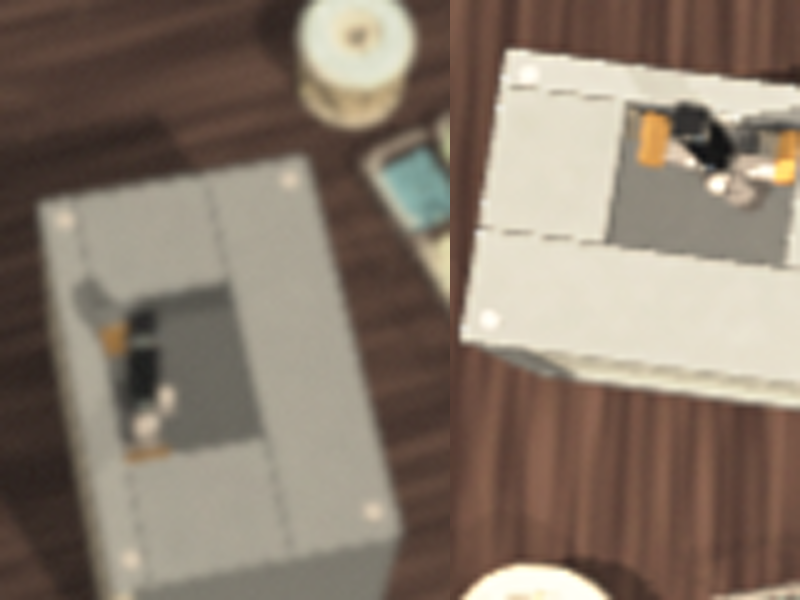

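The picture shows the gauge hanging upright. Its handle top is at about (143,320) in the side crop (predicted 141,314) and (692,118) in the top crop (predicted 690,121), with a brass prong over each end of the bar. I'll let it settle, check it isn't moving, and hand in.

```bash
python3 -m jog '[[[0,0,0],0],[[0,0,0],0],[[0,0,0],0],[[0,0,0],0],[[0,0,0],0],[[0,0,0],0],[[0,0,0],0],[[0,0,0],0],[[0,0,0],0],[[0,0,0],0],[[0,0,0],0],[[0,0,0],0]]'|head -2
python3 - <<'E'
from h import *
from station import workorder
f=[]
for _ in range(4): f.append(cam("side")["frame"][290:340,295:340].astype(float))
print([abs(a-f[0]).mean().round(2) for a in f], [abs(a-f[0])[20:].mean().round(2) for a in f])
print(workorder.sign_off())
E
```

```text
t: 20.93
tcp_pos: [0.4473, -0.0684, 0.3433]
[np.float64(0.0), np.float64(0.8), np.float64(0.89), np.float64(0.91)] [np.float64(0.0), np.float64(0.8), np.float64(0.79), np.float64(0.8)]
the job is handed in; nothing more can be done
None
```

The ring gauge is hanging on the hook with both keeper prongs back over its cross-bar. I handed the job in at about 21 s of the 48 s allowed; sign-off gives no verdict.

**What I did:** I took the gauge from its stand and lowered it through the mouth. With the bar about 138 mm up I slid the slot over the lip, then pressed down in small steps. Partway down I shifted it 2 mm sideways to balance the push of the two prongs.

**Last checks:**
- **Seat:** the bar met the pin at about 105 mm up, and I pressed with about 14 N at most (limit 35 N).
- **Keepers:** on a gentle lift the bar moved about 1.5 mm, then was held evenly on both sides against about 14 N of upward pull. So both prongs are over it.
- **Release:** there was no load on the gripper when it let go. The final pictures show the gauge upright, with the handle top within about 1 pixel of prediction.
- **Stillness:** four pictures in a row differed only by image noise.

**What did not fit neatly:**
- **Force spike:** there was a brief rise to about 9.5 N at first touch of the prongs, more than the expected gradual rise. I put it down to sticking.
- **Sideways offset:** the prongs balanced about 1.7 mm to the left of the cabinet centre I measured by camera, well inside the 8 mm allowed.
- **Not measured:** I judged the keepers by feel and never measured their positions. The force on the frame and any movement of the spool, tin and pliers were not measured either. I steered clear of all of them and felt no contact.

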